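Push the row of kiln posts home and close the keeper

ROBOT

A 6-joint arm with a two-finger parallel gripper is mounted at the origin on the work surface. World frame = base frame: x ahead of the robot, y to its left, z up, the work surface at z = 0. Lengths are in m, angles in rad, forces in N, time in s.
With the tool pointing down it reaches from about 0.35 to 0.775 m from the base axis. Payload 5.5 kg.
Tool frame: the origin (TCP) lies on the centre line of the jaws, within the pads' length; the fingertips stand 11 mm ahead of it and the grasp point (between the pads) lies 8 mm behind it (env.tip_reach is the distance from the TCP to the fingertips, in m); z points along the fingers, x is the direction in which the jaws open and shut, and the axes are right-handed (so a half turn about z gives the same grasp; the last joint's range is limited). The gripper opens to 85 mm and grips with 20 to 120 N. Pads are 22 mm wide; open, the fingers measure 114 mm over their backs; the gripper's body (76 mm by 85 mm) begins 54 mm behind the grasp point. The pads swing forward as they close: fully open they stand 13 mm farther back than shut.
Start: joints at [-1.247, 0.313, 0.046, 1.304, 0, 1.431], TCP at [0.257, -0.514, 0.242] pointing down, gripper open.
Joint ranges: [-2.76, 2.76], [-0.86, 1.69], [-1.03, 1.26], [-2.2, 2.34], [-1.47, 1.5], [-3.14, 3.14]. Speed limits (rad/s): [2.57, 2.57, 3.14, 3.14, 3.14, 3.14].

INTERFACE

Orientations are given as a unit quaternion [w, x, y, z].
In Python, from workcell import env gives the robot as it stands.
- The arm moves only by the tool carry_out, never from a script. Its argument "moves" is one flat list of numbers, 7 for each row, row after row: the gripper command: -1 is shut, 1 is fully open, values between are in proportion, then the shift along the tool's x, y, z in m, then the turn, a rotation vector about the tool's x, y, z in degrees. A call has exactly 5 rows; each row shifts and turns the pose as measured when the row begins, along the tool's axes as they then stand; what a row does not reach is not made up. A row lasts 1/8 s, in which the tool goes at most 62.5 mm and 10.7 degrees, less where a joint would pass 70% of its speed; a pose out of reach is approached as far as the arm can. A call is refused whole if a number of a shift passes 0.0625 or a number of a turn 10.7, either way. A call with a gripper value outside its range is refused whole. The fingers move at their own pace and stop on an object; "squeeze" is the grip in N (left out, the last holds). Time passes only in rows, so rows that do not move let the fingers close, or fill a call up. It gives the time, the measured TCP pose, the force and the opening at its end, in the units of the state.
- env.get_state(): the state, without advancing time (a new reading comes with each control period).
- env.read_camera(name): name is "side" or "top" or "wrist"; returns the picture (384x512x3 uint8, red, green, blue); there is no depth.
- env.calibration(name): a dict with "camera_matrix" (3x3 intrinsics, pixels), "rvec" (rotation vector, rad) and "tvec" (3), from world to camera coordinates, as OpenCV has them; the wrist camera has in their place "hand_eye" (4x4, takes a point from camera to tool coordinates, whose origin is the TCP and whose axes are the tool frame's). Camera axes: x right, y down, z forward; pixel columns grow to the right and rows downward; lengths in m; the calibration is good to about 2 mm. The wrist camera is an equidistant fisheye: a pixel r from the principal point sees the ray r / f radians off the axis. A picture is of the moment at which its call begins: read the wrist's pose just before it. calibration takes no time and is no camera call.
- env.hand_in(): hands the job in, once; it reports no verdict.
The state is a dict: "clock": time; "joint_pos": joint angles; "qvel": joint speeds; "tau": joint torques, N m; "tcp_pos": TCP position; "orientation": TCP orientation; "wrist_force": force on the tool from outside, world axes, zero at the start; "ft_torque": the same for the moment, N m; "finger_gap": finger opening in m.
Only numpy, scipy, OpenCV 4.12 (cv2) and the standard library are available. Lean on these libraries where they do the work, as an engineer would, in place of code of your own. Each camera call takes 0.05 s, during which the arm holds its last target. There are 200 camera calls.

TASK

From behind, push the row of four clay kiln posts along the rail as one touching train until it is fully home against the end stop, then push the keeper bar round until it stands fully across the channel behind the row. Only push: do not pinch, lift or tip any post or let the row come apart, leave everything else on the table where it stands, and finish clear of it all.

Things in the scene. Friction and masses are not known exactly. Their poses are not given: they have to be found in the camera images.
- rail: loading rail, fixed to the table: wooden board 120 mm wide (x), 335 mm long (y), 12 mm thick, with a channel along y through its centre. Origin on the table under the channel's centre line; y points along the channel to the end stop, x to the keeper's side. The channel's -y end is open. Four posts stand in it touching and slide with about 1 N of push each
- channel (a point): middle of the channel floor, 12 mm above the table over the rail's origin. The channel is 44.5 mm wide, between two steel guide lips 4 mm thick whose tops are 22 mm above the table (10 mm above the floor); they run from y = -160 to +150 mm in the rail's frame
- stop_face (a point): centre of the end stop's flat face towards the row, 150 mm from the rail's origin along +y, 37 mm above the table; the stop is a dark steel block 75 mm wide, 16 mm thick, its top 55 mm above the table
- post1: the post of the row nearest the end stop; pale fire-clay kiln post, a square hollow tube standing on end: 42 x 42 mm, 50 mm tall, 22 mm square hole open at the top, about 140 g; origin at the centre of its underside, z up, sides along the rail's x and y. Home, its centre is 21 mm short of the stop's face
- post2: second post of the row from the end stop; like post1, touching it
- post3: third post of the row from the end stop; like post1, touching post2
- post4: rearmost post of the row, the one to push against (its face towards the channel's open end is 21 mm behind its centre); like post1. Home, its centre is 147 mm short of the stop's face
- keeper (a joint): angle of the keeper, a steel bar that swings level beside the channel: 0 = wide open, pointing along (+0.5, -0.87) in the rail's x, y; grows as it swings to the channel (clockwise from above); 0.52 = parallel to the rail, pointing to -y; 2.094 = its limit, square across the channel behind the row, pointing to -x, 4 mm clear of a row that is home. Starts between 0 and 0.4; stays where left
- keeper_pivot (a point): the keeper's pivot axis at the bar's mid height, 36 mm above the table; in the rail's frame at x = +45, y = -26 mm. The hub is 20 mm across, its top 51 mm above the table. The bar turns with light friction (about 1 N at its middle)
- keeper_tip (a point): middle of the keeper bar's free end, 85 mm from the pivot, 36 mm above the table. The bar stands on edge: 8 mm thick, lower edge 24 mm and upper edge 48 mm above the table
- spare_post: bystander: a single post of the same kind standing on the table away from the rail; origin at its underside
- cup_a: bystander: tapered clay cup standing mouth down, 62 mm across its foot, 60 mm tall; origin at its underside
- cup_b: bystander: another such cup
- open_cup: bystander: clay cup standing mouth up, 64 mm across, 62 mm tall; origin at its underside
- saucer: bystander: clay saucer, 100 mm across, 20 mm tall; origin at its underside
- stamp: bystander: turned wooden stamp, 48 mm across, 55 mm tall; origin at its underside
- rib: bystander: flat wooden potter's rib, 100 x 45 x 8 mm, lying on the table; origin at its underside
Things that resemble listed ones, but are neither listed nor needed, are in the scene too. Leave any orange or pink look-alike of the post4 alone. What is shaped like the post1 but blue is not meant.

How it is judged:
On the way, in this order (a step that is already met when the one before it is completed fails the run):
1. all four posts are home against the end stop (y of post1 in the frame of rail above 0.125 m and y of post2 in the frame of rail above 0.083 m and y of post3 in the frame of rail above 0.041 m and y of post4 in the frame of rail above -0.001 m), for 0.2 s.
2. the keeper stands across the channel behind the row (value of joint keeper above 1.97 rad), for 0.2 s.
At the end, for the whole second after the job is handed in: All four posts stand upright on the channel floor, each within 4 mm of its home place in the row against the end stop, at rest, and the keeper is within 0.12 rad (7 degrees) of its closed limit (all of step 1 and x of post1 in the frame of rail between -0.006 and 0.006 m and z of each of post1, post2, post3, post4 in the frame of rail below 0.016 m and angle between each of post1, post2, post3, post4's own z axis and vertical below 0.08 rad and x of post2 in the frame of rail between -0.006 and 0.006 m and x of post3 in the frame of rail between -0.006 and 0.006 m and x of post4 in the frame of rail between -0.006 and 0.006 m and value of joint keeper above 1.97 rad and linear speed of each of post1, post2, post3, post4 below 0.01 m/s); the robot touches nothing.
It fails at once if a post is pinched or dragged: the fingers press on it with the grasp point over or beside it, not behind it ((contact force between the fingers and post1 above 1 N and y of the grasp point in the frame of post1 above -0.012 m) or (contact force between the fingers and post2 above 1 N and y of the grasp point in the frame of post2 above -0.012 m) or (contact force between the fingers and post3 above 1 N and y of the grasp point in the frame of post3 above -0.012 m) or (contact force between the fingers and post4 above 1 N and y of the grasp point in the frame of post4 above -0.012 m)).
It fails at once if a post is lifted (8 mm or more off the channel floor) (z of any of post1, post2, post3, post4 in the frame of rail above 0.02 m).
It fails at once if a post is tipped (over 11 degrees) (angle between any of post1, post2, post3, post4's own z axis and vertical above 0.2 rad).
It fails at once if the row comes apart (a gap over 6 mm between neighbours) (distance between post1 and post2 above 0.048 m or distance between post2 and post3 above 0.048 m or distance between post3 and post4 above 0.048 m).
It fails at once if something else on the table is moved by more than 15 mm (distance of any of spare_post, cup_a, cup_b, open_cup, saucer, stamp, rib from where it was at the start of the episode above 0.015 m).
It also fails if it takes over 48 s, if anything falls off the work surface, if the arm or the gripper's body presses on something with over 40 N, if the wrist force passes 120 N, or if a joint passes its speed limit or range.

## Working session

There is one attempt and no reset: what is moved stays moved. The work goes in short steps, Python scripts to look and compute and a tool call to move; the robot and the scene stay as the last step left them, time stands still between calls to the robot, and variables do not carry over. Pictures are saved under pics/ and viewed, about 8 in all and at most 12, crops included, and the job is handed in when it is done.

Besides the shell and the picture viewer there is one more tool, called as a command line: name --argument value ..., lists and objects as JSON in quotes. carry_out: Moves the arm, as the interface text tells. Its arguments: {"type":"object","properties":{"moves":{"type":"array"},"squeeze":{"type":"number"}},"required":["moves"]}

```bash
mkdir -p pics; ls
python3 - <<'E'
from workcell import env
import cv2
for n in("top","side"):
    cv2.imwrite(f"pics/{n}0.png",env.read_camera(n)[...,::-1])
    print(n,env.calibration(n))
print(env.calibration("wrist"))
print(env.get_state(),env.tip_reach)
E
```

```text
pics
top {'camera_matrix': array([[402.57925776,   0.        , 259.03638578],
       [  0.        , 402.57925776, 190.66850718],
       [  0.        ,   0.        ,   1.        ]]), 'rvec': array([ 2.0142748 , -2.17410528,  0.26145603]), 'tvec': array([0.00958892, 0.55532837, 0.69533877])}
side {'camera_matrix': array([[440.94400751,   0.        , 257.16427467],
       [  0.        , 440.94400751, 201.55364921],
       [  0.        ,   0.        ,   1.        ]]), 'rvec': array([ 0.23882864, -2.80990549,  1.2485211 ]), 'tvec': array([0.52873712, 0.101314  , 0.91674988])}
{'camera_matrix': array([[297.31863964,   0.        , 257.62941849],
       [  0.        , 297.31863964, 194.96162001],
       [  0.        ,   0.        ,   1.        ]]), 'hand_eye': array([[ 9.99999905e-01,  8.76325114e-05,  4.26776963e-04,
        -1.58670466e-03],
       [-2.11408704e-04,  9.54112683e-01,  2.99447731e-01,
        -7.70422888e-02],
       [-3.80951956e-04, -2.99447792e-01,  9.54112611e-01,
        -1.31796098e-01],
       [ 0.00000000e+00,  0.00000000e+00,  0.00000000e+00,
         1.00000000e+00]])}
{'clock': 0.1, 'joint_pos': array([-1.24658179e+00,  3.13959873e-01,  4.50718243e-02,  1.30362035e+00,
        2.30734740e-05,  1.43116534e+00]), 'qvel': array([ 0.0016883 , -0.00189558,  0.00091375, -0.00104084,  0.00138133,
        0.00137923]), 'tau': array([ 2.03061689e-03, -4.81725061e+01,  2.99243063e+01,  1.27526291e-02,
       -1.13930589e-04,  5.98733521e-06]), 'tcp_pos': array([ 0.25708483, -0.51381881,  0.24146988]), 'orientation': array([-5.55821358e-04,  8.50702512e-01, -5.25646748e-01, -6.51146814e-04]), 'wrist_force': array([ 0.78422982, -0.18276137, -0.46363913]), 'ft_torque': array([ 0.01332583,  0.02925588, -0.00536109]), 'finger_gap': 0.08533645231160396} 0.011
```

View pics/top0.png

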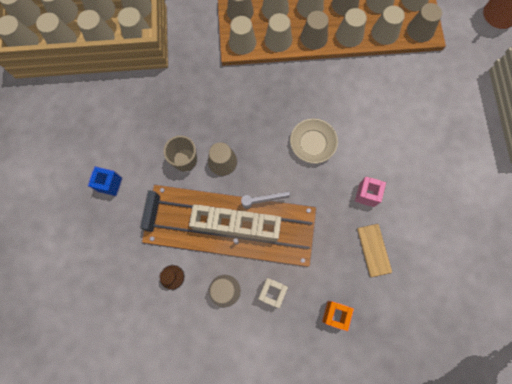

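View pics/side0.png

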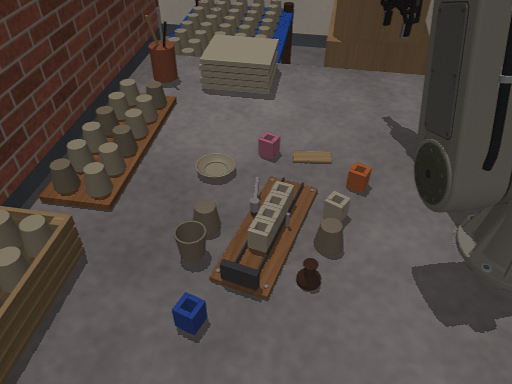

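The top view shows the row at (200–280, 217–228) between the lips. The dark stop is at (150,211), the keeper hub at (247,201) and the keeper tip at (290,196). Post-shaped things not in the row are the spare pale post (272,293), pink (372,190), orange (339,316) and blue (104,181). Only the four pale ones in the channel fit the description.

```bash
cat > h.py <<'E'
from workcell import env
import numpy as np, cv2
from scipy.spatial.transform import Rotation as R
def ray(n,px,z):
    c=env.calibration(n);K=c["camera_matrix"];Rm=cv2.Rodrigues(c["rvec"])[0];t=c["tvec"]
    o=-Rm.T@t;d=Rm.T@np.linalg.inv(K)@np.array([px[0],px[1],1.]);return o+d*(z-o[2])/d[2]
def pix(n,p):
    c=env.calibration(n);return cv2.projectPoints(np.array([p],float),c["rvec"],c["tvec"],c["camera_matrix"],None)[0].ravel()
E
python3 - <<'E'
from h import *
im=cv2.imread("pics/top0.png")
hsv=cv2.cvtColor(im,cv2.COLOR_BGR2HSV)
print("post top px hsv",hsv[208,193],"wood",hsv[250,200])
wood=((hsv[...,0]<18)&(hsv[...,1]>110)&(hsv[...,2]>40)).astype(np.uint8)*255
wood[:180]=0;wood[275:]=0;wood[:,:135]=0;wood[:,325:]=0
cs=cv2.findContours(cv2.morphologyEx(wood,cv2.MORPH_CLOSE,np.ones((15,15))),cv2.RETR_EXTERNAL,cv2.CHAIN_APPROX_NONE)[0]
c=max(cs,key=cv2.contourArea);b=cv2.boxPoints(cv2.minAreaRect(c));print("board px",b)
W=np.array([ray("top",p,.012) for p in b]);print(W[:, :2],[np.linalg.norm(W[i]-W[i-1]) for i in range(4)])
print("board ctr",W.mean(0))
pale=((hsv[...,2]>150)&(hsv[...,1]>25)&(hsv[...,1]<110)).astype(np.uint8)*255
pale[:200]=0;pale[246:]=0;pale[:,:180]=0;pale[:,290:]=0
cs=cv2.findContours(cv2.morphologyEx(pale,cv2.MORPH_CLOSE,np.ones((5,5))),cv2.RETR_EXTERNAL,cv2.CHAIN_APPROX_NONE)[0]
c=max(cs,key=cv2.contourArea);b=cv2.boxPoints(cv2.minAreaRect(c));print("row px",b)
W=np.array([ray("top",p,.062) for p in b]);print(W[:, :2],[np.linalg.norm(W[i]-W[i-1]) for i in range(4)],W.mean(0))
for k,p,z in(("hub",(247,201),.051),("tip",(290,196),.048),("stop",(151,211),.055)):print(k,ray("top",p,z))
for k,p in dict(cupa=(221,155),open=(181,150),spare=(273,293),cupb=(223,291),saucer=(314,142)).items():print(k,ray("top",p,.055))
cv2.imwrite("pics/crop1.png",cv2.resize(im[170:330,130:330],(800,640),interpolation=cv2.INTER_CUBIC)[:600])
E
```

```text
post top px hsv [ 21  45 198] wood [ 14 147 134]
board px [[142.07526 242.61195]
 [150.28091 183.94142]
 [316.7999  207.23079]
 [308.59424 265.9013 ]]
[[ 0.48041001  0.20478265]
 [ 0.59930678  0.1872526 ]
 [ 0.52491844 -0.14712984]
 [ 0.41033151 -0.11838512]] [np.float64(0.33067869964316227), np.float64(0.12018213202684487), np.float64(0.3425569211159492), np.float64(0.11813731589842993)]
board ctr [0.50374169 0.03163007 0.012     ]
row px [[188.59258 225.9199 ]
 [191.76924 203.15385]
 [281.55597 215.68224]
 [278.37933 238.44829]]
[[ 0.49819975  0.10361903]
 [ 0.54126113  0.096131  ]
 [ 0.5042681  -0.07138536]
 [ 0.46205552 -0.06169055]] [np.float64(0.1692148436070901), np.float64(0.04370759188950078), np.float64(0.17155236927209533), np.float64(0.04331155801212183)] [0.50144613 0.01666853 0.062     ]
hub [ 0.53986055 -0.00836504  0.051     ]
tip [ 0.54404631 -0.09210008  0.048     ]
stop [0.53351069 0.17524229 0.055     ]
cupa [0.6354568  0.03628234 0.055     ]
open [0.65193449 0.11461165 0.055     ]
spare [ 0.36504077 -0.04370391  0.055     ]
cupb [0.37543402 0.04651905 0.055     ]
saucer [ 0.64841556 -0.14931901  0.055     ]
```

View pics/crop1.png

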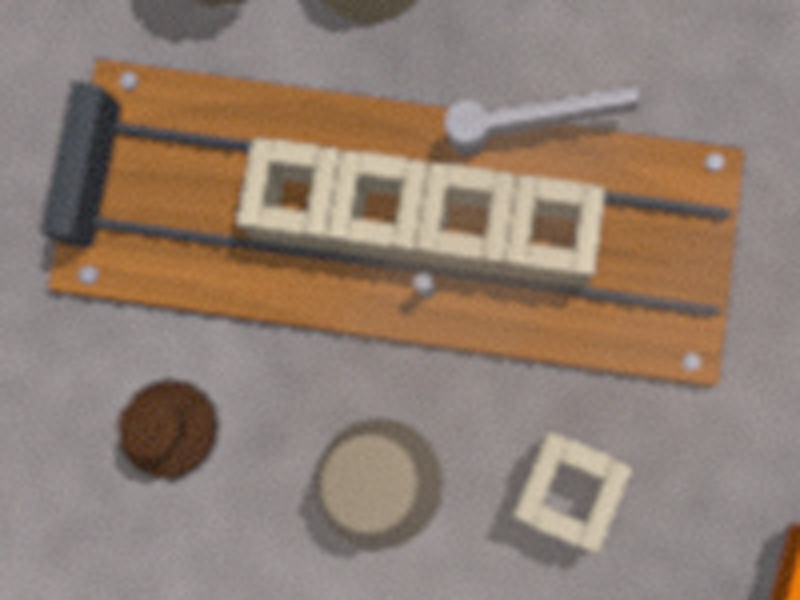

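The crop confirms four touching pale posts between the lips and the keeper bar pointing away from the stop. A small pin stands at crop (423,283). The rail frame fits from the board and from the row agree in direction (y axis ≈ (0.2145, 0.977)). Hub and stop put the origin near (0.503, 0.029). Next I plan the approach.

```bash
cat >> h.py <<'E'
O=np.array([.5031,.0287]);Y=np.array([.2145,.9767]);X=np.array([.9767,-.2145])
def w2r(p):d=np.asarray(p)[:2]-O;return np.array([d@X,d@Y])
def r2w(x,y,z):p=O+x*X+y*Y;return np.array([p[0],p[1],z])
RT=R.from_matrix(np.column_stack([[*X,0],np.array([-Y[0],-Y[1],0]),[0,0,-1]]))
def plan(target,n,rt=RT):
    s=env.get_state();q=s["orientation"];r0=R.from_quat([q[1],q[2],q[3],q[0]]);p=s["tcp_pos"]
    rv=(r0.inv()*rt).as_rotvec();st=(np.asarray(target)-p)/n
    for i in range(n):
        r=r0*R.from_rotvec(rv*i/n);print(np.round(r.inv().apply(st),4).tolist(),np.round(np.degrees(rv/n),2).tolist())
def stat():
    s=env.get_state();q=s["orientation"];r=R.from_quat([q[1],q[2],q[3],q[0]])
    print("t",round(s["clock"],2),"rail",np.round(w2r(s["tcp_pos"])*1e3,1),"z",round(s["tcp_pos"][2]*1e3,1),"rotErr",np.round(np.degrees((r.inv()*RT).as_rotvec()),2),"F",np.round(s["wrist_force"],1),"gap",s["finger_gap"])
E
python3 - <<'E'
from h import *
stat();plan(r2w(0,-.145,.15),10)
E
```

```text
t 0.1 rail [-123.9 -582.6] z 241.5 rotErr [ -0.06   0.08 -51.04] F [ 0.8 -0.2 -0.5] gap 0.08533645231160396
[-0.0262, -0.0372, 0.0092] [-0.01, 0.01, -5.1]
[-0.0228, -0.0393, 0.0092] [-0.01, 0.01, -5.1]
[-0.0192, -0.0412, 0.0092] [-0.01, 0.01, -5.1]
[-0.0155, -0.0428, 0.0092] [-0.01, 0.01, -5.1]
[-0.0116, -0.044, 0.0092] [-0.01, 0.01, -5.1]
[-0.0077, -0.0448, 0.0092] [-0.01, 0.01, -5.1]
[-0.0036, -0.0453, 0.0092] [-0.01, 0.01, -5.1]
[0.0004, -0.0455, 0.0092] [-0.01, 0.01, -5.1]
[0.0044, -0.0453, 0.0092] [-0.01, 0.01, -5.1]
[0.0085, -0.0447, 0.0091] [-0.01, 0.01, -5.1]
```

carry_out --moves '[-1, -0.0262, -0.0372, 0.009, 0, 0, -5.1, -1, -0.0228, -0.0393, 0.009, 0, 0, -5.1, -1, -0.0192, -0.0412, 0.009, 0, 0, -5.1, -1, -0.0155, -0.0428, 0.009, 0, 0, -5.1, -1, -0.0116, -0.044, 0.009, 0, 0, -5.1]' --squeeze 20

```text
clock: 0.72
tcp_pos: [0.3648, -0.31, 0.1933]
orientation: [-0.001, 0.947, -0.321, -0.001]
wrist_force: [1.1, 0.3, -0.2]
finger_gap: -0.0002
```

carry_out --moves '[-1, -0.0077, -0.0448, 0.009, 0, 0, -5.1, -1, -0.0036, -0.0453, 0.009, 0, 0, -5.1, -1, 0.0004, -0.0455, 0.009, 0, 0, -5.1, -1, 0.0044, -0.0453, 0.009, 0, 0, -5.1, -1, 0.0085, -0.0447, 0.009, 0, 0, -5.1]'

```text
clock: 1.35
tcp_pos: [0.4711, -0.1004, 0.1461]
orientation: [-0.002, 0.995, -0.097, -0.002]
wrist_force: [-0.1, -0.2, 0.6]
finger_gap: 0.0002
```

Run:
```python
from h import *
stat();plan(r2w(0,-.145,.15),1)
cv2.imwrite("pics/w1.png",cv2.resize(env.read_camera("wrist")[...,::-1],(768,576)))
```

```text
t 1.35 rail [  -3.5 -133. ] z 146.1 rotErr [-0.2   0.2   1.21] F [-0.1 -0.2  0.6] gap 0.0002388268977506281
[0.0032, 0.0121, -0.004] [-0.2, 0.2, 1.21]
```

View pics/w1.png

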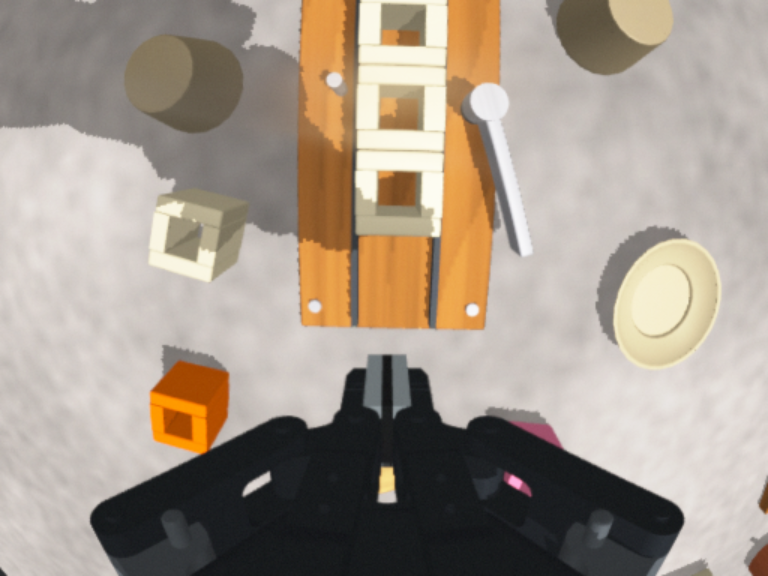

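The wrist view (scaled 1.5) shows the rear board corners at (302,326) and (487,328), lip ends at (354,325) and (434,326), hub at (489,102), keeper tip at (526,252) and pin at (334,79). The rear top edge of post4 is about (357,212)–(441,209).

```bash
cat >> h.py <<'E'
def wray(px,z):
    c=env.calibration("wrist");K=c["camera_matrix"];H=c["hand_eye"];s=env.get_state();q=s["orientation"]
    u=np.array([px[0]-K[0,2],px[1]-K[1,2]])/K[0,0];r=np.hypot(*u);d=np.array([*(u/r*np.sin(r)),np.cos(r)])
    Rw=R.from_quat([q[1],q[2],q[3],q[0]]).as_matrix();o=s["tcp_pos"]+Rw@H[:3,3];d=Rw@H[:3,:3]@d
    return o+d*(z-o[2])/d[2]
E
python3 - <<'E'
from h import *
for k,p,z in(("bL",(302,326),.012),("bR",(487,328),.012),("lipL",(354,325),.022),("lipR",(434,326),.022),("hub",(489,102),.051),("tip",(527,250),.048),("pin",(334,79),.04),("p4L",(357,212),.062),("p4R",(441,209),.062),("p4 bot",(398,237),.015),("p3/4L",(357,150),.062),("p3/4R",(443,150),.062),("p2/3L",(357,65),.062),("p2/3R",(445,65),.062)):
    w=wray(np.array(p)/1.5,z);print(k,np.round(w,4),np.round(w2r(w)*1e3,1))
E
```

```text
bL [ 0.4125 -0.112   0.012 ] [ -58.3 -156.9]
bR [ 0.5301 -0.1357  0.012 ] [  61.6 -154.8]
lipL [ 0.4475 -0.1137  0.022 ] [ -23.8 -151. ]
lipR [ 0.4957 -0.1235  0.022 ] [  25.5 -150.3]
hub [0.5424 0.001  0.051 ] [ 44.3 -18.6]
tip [ 0.5518 -0.0796  0.048 ] [ 70.8 -95.3]
pin [0.4669 0.0284 0.04  ] [-35.3  -8.1]
p4L [ 0.467  -0.0421  0.062 ] [-20.1 -76.9]
p4R [ 0.5073 -0.0482  0.062 ] [ 20.6 -74.2]
p4 bot [ 0.4838 -0.0663  0.015 ] [  1.5 -96.9]
p3/4L [ 0.4729 -0.0126  0.062 ] [-20.6 -46.8]
p3/4R [ 0.5132 -0.02    0.062 ] [ 20.3 -45.4]
p2/3L [0.4807 0.0284 0.062 ] [-21.8  -5. ]
p2/3R [0.5219 0.0211 0.062 ] [20.  -3.4]
```

Run:
```python
from h import *
stat()
```

```text
t 1.4 rail [  -3.5 -128.4] z 145.0 rotErr [-0.42  0.25  1.61] F [ 0.4  3.7 -0.1] gap -0.00027984572577795355
```

Run:
```python
from h import *
plan(r2w(0,-.145,.10),3)
```

```text
[0.0011, 0.0057, 0.0149] [-0.14, 0.08, 0.54]
[0.0011, 0.0056, 0.015] [-0.14, 0.08, 0.54]
[0.0011, 0.0056, 0.015] [-0.14, 0.08, 0.54]
```

carry_out --moves '[-1, 0.0011, 0.0057, 0.015, -0.14, 0.08, 0.54, -1, 0.0011, 0.0057, 0.015, -0.14, 0.08, 0.54, -1, 0.0011, 0.0057, 0.015, -0.14, 0.08, 0.54, -1, 0, 0, 0, 0, 0, 0, -1, 0, 0, 0, 0, 0, 0]'

```text
clock: 2.02
tcp_pos: [0.4713, -0.1107, 0.0975]
orientation: [-0.0, 0.994, -0.106, -0.002]
wrist_force: [-0.6, 0.6, 0.2]
finger_gap: -0.0002
```

Run:
```python
from h import *
stat();im=env.read_camera("wrist")[...,::-1];stat()
cv2.imwrite("pics/w2.png",cv2.resize(im,(768,576)))
```

```text
t 2.02 rail [  -1.2 -143. ] z 97.5 rotErr [-0.03  0.21  0.24] F [-0.6  0.6  0.2] gap -0.00021742270599775087
t 2.08 rail [  -1.3 -143. ] z 97.6 rotErr [-0.02  0.21  0.24] F [ 0.3 -0.2 -0.1] gap -0.0003730787916417498
```

View pics/w2.png

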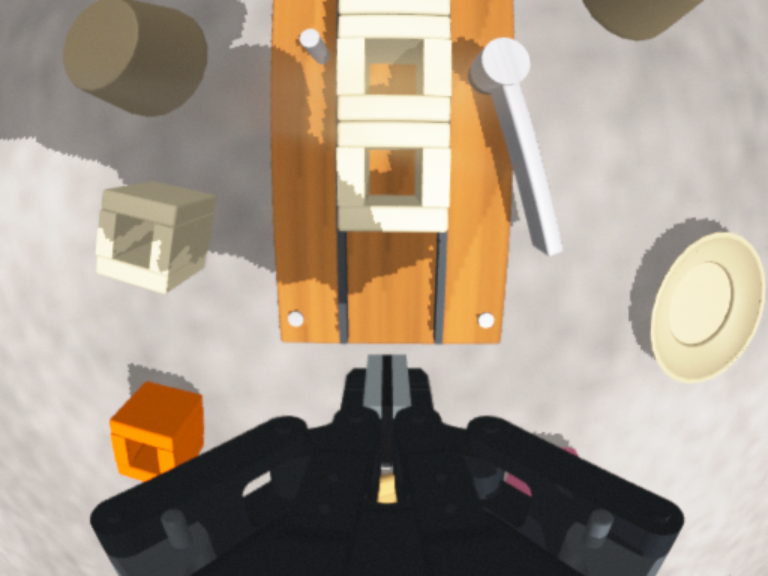

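The settled view shows the post4 rear top edge at (338,231)–(448,233), lip ends at (343,343) and (438,343), hub at (506,62), keeper tip at (554,250) and pin top at (309,38).

Run:
```python
from h import *
for k,p,z in(("bL",(281,343),.012),("bR",(500,343),.012),("lipL",(343,343),.022),("lipR",(438,343),.022),("hub",(506,62),.051),("tip",(554,250),.048),("pin",(309,38),.045),("p4L",(338,231),.062),("p4R",(448,233),.062),("p3/4L",(338,123),.062),("p3/4R",(450,123),.062)):
    w=wray(np.array(p)/1.5,z);print(k,np.round(w,4),np.round(w2r(w)*1e3,1))
s=env.get_state()
```

```text
bL [ 0.4103 -0.117   0.012 ] [ -59.3 -162.2]
bR [ 0.5267 -0.142   0.012 ] [  59.7 -161.6]
lipL [ 0.4458 -0.1196  0.022 ] [ -24.2 -157.1]
lipR [ 0.4931 -0.1297  0.022 ] [  24.2 -156.8]
hub [ 0.5422 -0.0044  0.051 ] [ 45.3 -23.9]
tip [ 0.5502 -0.0862  0.048 ] [  70.6 -102.1]
pin [0.4666 0.0228 0.045 ] [-34.4 -13.6]
p4L [ 0.463  -0.0577  0.062 ] [-20.7 -93. ]
p4R [ 0.5038 -0.0672  0.062 ] [ 21.3 -93.5]
p3/4L [ 0.4721 -0.0177  0.062 ] [-20.3 -52. ]
p3/4R [ 0.5126 -0.0263  0.062 ] [ 21.1 -51.6]
```

```bash
sed -i 's/^O=np.array(\[.5031,.0287\])/O=np.array([.5037,.0313])/' h.py
python3 - <<'E'
from h import *
stat();plan(r2w(0,-.118,.038),3)
E
```

```text
t 2.08 rail [  -1.3 -145.6] z 97.6 rotErr [-0.02  0.21  0.24] F [ 0.3 -0.2 -0.1] gap -0.0003730787916417498
[0.0005, -0.0092, 0.0199] [-0.01, 0.07, 0.08]
[0.0005, -0.0092, 0.0199] [-0.01, 0.07, 0.08]
[0.0005, -0.0092, 0.0199] [-0.01, 0.07, 0.08]
```

carry_out --moves '[-1, 0.0005, -0.0092, 0.02, 0, 0.07, 0.08, -1, 0.0005, -0.0092, 0.02, 0, 0.07, 0.08, -1, 0.0005, -0.0092, 0.02, 0, 0.07, 0.08, -1, 0, 0, 0, 0, 0, 0, -1, 0, 0, 0, 0, 0, 0]'

```text
clock: 2.7
tcp_pos: [0.4818, -0.0847, 0.0404]
orientation: [0.001, 0.994, -0.108, 0.004]
wrist_force: [0.9, 0.2, 0.0]
finger_gap: 0.0001
```

Run:
```python
from h import *
stat();plan(r2w(0,-.10,.039),3)
```

```text
t 2.7 rail [   3.4 -118. ] z 40.4 rotErr [ 0.04 -0.42 -0.01] F [0.9 0.2 0. ] gap 0.00012307630680658162
[-0.0012, -0.006, 0.0005] [0.01, -0.14, -0.0]
[-0.0012, -0.006, 0.0005] [0.01, -0.14, -0.0]
[-0.0011, -0.006, 0.0005] [0.01, -0.14, -0.0]
```

carry_out --moves '[-1, -0.0015, -0.006, 0.0005, 0, -0.14, 0, -1, -0.0012, -0.006, 0.0005, 0, -0.14, 0, -1, -0.001, -0.006, 0, 0, -0.14, 0, -1, 0, -0.006, 0, 0, 0, 0, -1, 0, -0.006, 0, 0, 0, 0]'

```text
clock: 3.32
tcp_pos: [0.4857, -0.0551, 0.0413]
orientation: [0.002, 0.994, -0.109, 0.001]
wrist_force: [-0.3, -3.0, -1.4]
finger_gap: 0.0
```

Run:
```python
from h import *
stat()
```

```text
t 3.33 rail [  1.  -88.2] z 41.3 rotErr [ 0.23 -0.16 -0.14] F [-0.3 -3.  -1.4] gap 4.466460199308218e-05
```

carry_out --moves '[-1, -0.0003, -0.007, 0.0008, 0.05, -0.05, -0.03, -1, -0.0003, -0.007, 0.0005, 0.05, -0.05, -0.03, -1, -0.0002, -0.007, 0.0005, 0.05, 0, -0.03, -1, 0, -0.007, 0, 0, 0, 0, -1, 0, -0.007, 0, 0, 0, 0]'

```text
clock: 3.95
tcp_pos: [0.4946, -0.0207, 0.041]
orientation: [0.003, 0.994, -0.109, 0.002]
wrist_force: [-0.5, -3.6, 0.2]
finger_gap: -0.0002
```

Run:
```python
from h import *
stat()
```

```text
t 3.95 rail [  2.3 -52.8] z 41.0 rotErr [ 0.35 -0.28 -0.1 ] F [-0.5 -3.6  0.2] gap -0.00018044445004276289
```

carry_out --moves '[-1, -0.0008, -0.005, 0.0005, 0.07, -0.05, -0.03, -1, -0.0008, -0.005, 0.0005, 0.07, -0.05, -0.03, -1, -0.0005, -0.005, 0.0005, 0.07, -0.05, -0.03, -1, 0, -0.004, 0, 0, 0, 0, -1, 0, -0.003, 0, 0, 0, 0]'

```text
clock: 4.58
tcp_pos: [0.4991, 0.0012, 0.0409]
orientation: [0.003, 0.994, -0.108, 0.003]
wrist_force: [-1.0, -4.2, 2.1]
finger_gap: 0.0
```

Run:
```python
from h import *
stat()
```

```text
t 4.58 rail [  1.9 -30.4] z 40.9 rotErr [ 0.35 -0.34 -0.03] F [-1.  -4.2  2.1] gap 4.6920023794526565e-06
```

carry_out --moves '[-1, -0.0005, -0.0015, 0.0003, 0, -0.05, 0, -1, -0.0005, -0.0015, 0.0003, 0, -0.05, 0, -1, 0, -0.0015, 0, 0, 0, 0, -1, 0, -0.0015, 0, 0, 0, 0, -1, 0, -0.0015, 0, 0, 0, 0]'

```text
clock: 5.2
tcp_pos: [0.4989, 0.001, 0.0411]
orientation: [0.013, 0.994, -0.111, 0.001]
wrist_force: [-2.4, -10.1, 2.4]
finger_gap: 0.0002
```

Run:
```python
from h import *
stat()
```

```text
t 5.2 rail [  1.8 -30.7] z 41.1 rotErr [ 1.5  -0.32 -0.36] F [ -2.4 -10.1   2.4] gap 0.00017798119875663115
```

The force rises to 10 N with no further travel, so the row is at the stop. I'll give one firmer nudge, then back off and look.

carry_out --moves '[-1, 0, -0.004, 0, 0.5, 0, 0, -1, 0, -0.004, 0, 0.5, 0, 0, -1, 0, -0.003, 0, 0, 0, 0, -1, 0, 0.004, 0, 0, 0, 0, -1, 0, 0.01, 0, 0, 0, 0]'

```text
clock: 5.82
tcp_pos: [0.4954, -0.0117, 0.0413]
orientation: [0.016, 0.993, -0.114, 0.0]
wrist_force: [0.3, -0.7, -0.4]
finger_gap: -0.0001
```

Run:
```python
from h import *
stat();im=env.read_camera("top")[...,::-1]
cv2.imwrite("pics/top2.png",cv2.resize(im[170:290,130:330],(800,480),interpolation=cv2.INTER_CUBIC))
plan(r2w(0,-.09,.042),3)
```

```text
t 5.83 rail [  1.1 -43.8] z 41.3 rotErr [ 1.81 -0.22 -0.76] F [ 0.3 -0.7 -0.4] gap -0.0001298457805567729
[-0.0001, 0.015, 0.0003] [0.62, -0.07, -0.27]
[-0.0002, 0.015, 0.0001] [0.62, -0.07, -0.27]
[-0.0003, 0.015, -0.0001] [0.62, -0.07, -0.27]
```

View pics/top2.png

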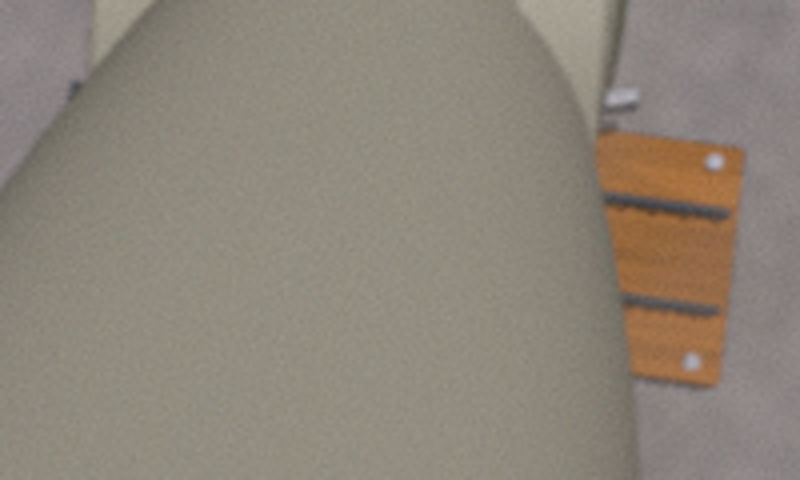

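The arm hides the row from above. I'll back off, rise and look with the wrist camera.

carry_out --moves '[-1, 0, 0.015, 0, 0.62, 0, -0.27, -1, 0, 0.015, 0, 0.62, 0, -0.27, -1, 0, 0.015, -0.01, 0.62, 0, -0.27, -1, 0, 0.01, -0.04, 0, 0, 0, -1, 0, 0, -0.04, 0, 0, 0]'

```text
clock: 6.5
tcp_pos: [0.4792, -0.0656, 0.1304]
orientation: [-0.004, 0.994, -0.107, -0.002]
wrist_force: [1.2, 0.5, 0.2]
finger_gap: -0.0001
```

carry_out --moves '[-1, 0.025, 0, 0, 0, 0, 0, -1, 0.025, 0, 0, 0, 0, 0, -1, 0.02, 0, 0, 0, 0, 0, -1, 0, 0, 0, 0, 0, 0, -1, 0, 0, 0, 0, 0, 0]'

```text
clock: 7.12
tcp_pos: [0.5506, -0.08, 0.1338]
orientation: [-0.005, 0.994, -0.106, 0.001]
wrist_force: [0.1, 0.1, 0.6]
finger_gap: 0.0003
```

Run:
```python
from h import *
stat();im=env.read_camera("wrist")[...,::-1];stat()
cv2.imwrite("pics/w3.png",cv2.resize(im,(768,576)))
plan(r2w(.093,-.075,.041),4)
```

```text
t 7.12 rail [ 69.7 -98.7] z 133.8 rotErr [-0.64 -0.06  0.16] F [0.1 0.1 0.6] gap 0.0003357440478411098
t 7.17 rail [ 69.7 -98.7] z 133.9 rotErr [-0.64 -0.07  0.16] F [-0.8 -0.1 -0.8] gap 8.2232933863952e-05
[0.0058, -0.0056, 0.0233] [-0.16, -0.02, 0.04]
[0.0058, -0.0057, 0.0233] [-0.16, -0.02, 0.04]
[0.0058, -0.0058, 0.0233] [-0.16, -0.02, 0.04]
[0.0058, -0.0059, 0.0232] [-0.16, -0.02, 0.04]
```

View pics/w3.png

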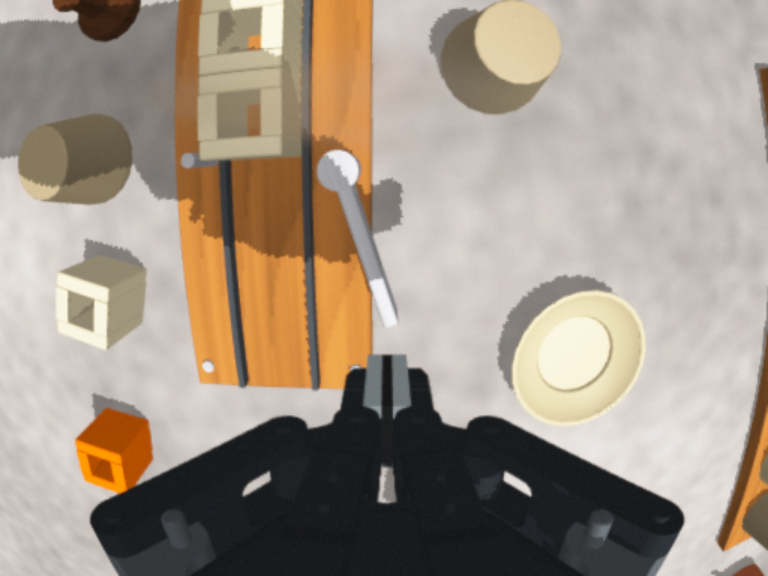

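Post4's rear top edge is at about (200,160)–(281,155), the hub at (339,167), the keeper tip at (388,322), the saucer at (578,352) and the cup at (517,45).

Run:
```python
from h import *
for k,p,z in(("hub",(339,167),.051),("tip",(387,322),.048),("p4L",(200,160),.062),("p4R",(281,155),.062),("p34L",(199,92),.062),("p34R",(282,90),.062),("lipL",(242,386),.022),("lipR",(315,387),.022),("saucer",(578,352),.015),("cup",(517,45),.06),("pin",(188,160),.045)):
    w=wray(np.array(p)/1.5,z);print(k,np.round(w,4),np.round(w2r(w)*1e3,1))
```

```text
hub [ 0.5437 -0.0025  0.051 ] [ 46.3 -24.5]
tip [ 0.5493 -0.0854  0.048 ] [  69.6 -104.2]
p4L [0.4802 0.0182 0.062 ] [-20.2 -17.8]
p4R [0.5199 0.0093 0.062 ] [ 20.6 -18. ]
p34L [0.4873 0.0509 0.062 ] [-20.2  15.6]
p34R [0.5272 0.0391 0.062 ] [21.2 12.7]
lipL [ 0.4463 -0.1191  0.022 ] [ -23.8 -159.2]
lipR [ 0.4939 -0.1283  0.022 ] [  24.7 -158. ]
saucer [ 0.6655 -0.1464  0.015 ] [ 196.2 -138.9]
cup [0.6386 0.0394 0.06  ] [130.   36.9]
pin [0.4663 0.0222 0.045 ] [-34.6 -16.9]
```

The row is home: post4's rear face is at y ≈ −18, and the hub checks out at (46,−24.5). Next I descend outside the keeper.

carry_out --moves '[-1, 0.013, -0.012, 0.005, -0.16, 0, 0, -1, 0.011, -0.011, 0.02, -0.16, 0, 0, -1, 0, 0, 0.035, -0.16, 0, 0, -1, 0, 0, 0.028, -0.16, 0, 0, -1, 0, 0, 0, 0, 0, 0]'

```text
clock: 7.8
tcp_pos: [0.5808, -0.0581, 0.04]
orientation: [-0.0, 0.994, -0.105, 0.0]
wrist_force: [0.3, 0.2, 0.3]
finger_gap: 0.0001
```

```bash
cat > k.py <<'E'
from h import *
stat()
def pos(a,r=.058,gap=0):
    th=np.pi/3-0+0  # keeper 0 direction (0.5,-0.87); clockwise growth
    ang=-np.pi/3-a; u=np.array([np.cos(ang),np.sin(ang)]); n=np.array([-u[1],u[0]])  # n: trailing side
    s=.0145*abs(n[0])+.011*abs(n[1])
    return np.array([.0455,-.026])+u*r+n*(.004+s+gap)
prev=None
for a in np.arange(.2,2.11,.1):
    p=pos(a);print(round(a,2),np.round(p*1e3,1),None if prev is None else np.round((p-prev)*1e3,1));prev=p
E
python3 k.py
```

```text
t 7.8 rail [ 94.5 -70.8] z 40.0 rotErr [-0.02 -0.    0.28] F [0.3 0.2 0.3] gap 0.00010497827400143669
0.2 [ 84.1 -74.2] None
0.3 [ 78.4 -78. ] [-5.7 -3.8]
0.4 [ 72.2 -81.1] [-6.2 -3.1]
0.5 [ 65.6 -83.5] [-6.6 -2.4]
0.6 [ 60.3 -85.3] [-5.3 -1.8]
0.7 [ 55.2 -86.6] [-5.1 -1.3]
0.8 [ 49.8 -87.5] [-5.4 -0.9]
0.9 [ 44.2 -87.9] [-5.6 -0.3]
1.0 [ 38.4 -87.6] [-5.8  0.3]
1.1 [ 32.5 -86.7] [-5.9  0.9]
1.2 [ 26.5 -85.1] [-6.   1.6]
1.3 [ 20.6 -82.8] [-5.9  2.3]
1.4 [ 14.8 -79.8] [-5.8  3. ]
1.5 [  9.3 -76.1] [-5.5  3.7]
1.6 [  4.2 -71.6] [-5.1  4.5]
1.7 [ -0.5 -66.5] [-4.7  5.1]
1.8 [ -4.6 -60.8] [-4.1  5.7]
1.9 [ -8.  -54.5] [-3.4  6.3]
2.0 [-10.7 -47.7] [-2.7  6.8]
2.1 [-12.6 -40.8] [-1.9  7. ]
```

carry_out --moves '[-1, -0.01, 0.004, 0, 0, 0, 0, -1, -0.006, 0.004, 0, 0, 0, 0, -1, -0.006, 0.003, 0, 0, 0, 0, -1, -0.006, 0.003, 0, 0, 0, 0, -1, -0.006, 0.002, 0, 0, 0, 0]'

```text
clock: 8.43
tcp_pos: [0.5452, -0.0671, 0.0431]
orientation: [-0.0, 0.994, -0.105, 0.004]
wrist_force: [1.9, 0.8, 0.2]
finger_gap: 0.0001
```

```bash
python3 k.py|head -1
```

```text
t 8.43 rail [ 61.6 -87.2] z 43.1 rotErr [-0.06 -0.4   0.32] F [1.9 0.8 0.2] gap 7.034443280014383e-05
```

carry_out --moves '[-1, -0.006, 0.0005, 0.0015, 0, -0.1, 0, -1, -0.006, 0.0005, 0.001, 0, -0.1, 0, -1, -0.006, 0, 0.001, 0, -0.1, 0, -1, -0.006, 0, 0, 0, 0, 0, -1, -0.006, -0.001, 0, 0, 0, 0]'

```text
clock: 9.05
tcp_pos: [0.5147, -0.0611, 0.0399]
orientation: [-0.0, 0.994, -0.105, 0.002]
wrist_force: [1.8, 0.5, 0.8]
finger_gap: -0.0
```

```bash
python3 k.py|head -1
```

```text
t 9.05 rail [ 30.6 -87.9] z 39.9 rotErr [-0.02 -0.21  0.28] F [1.8 0.5 0.8] gap -9.55758187644247e-06
```

carry_out --moves '[-1, -0.0055, -0.0025, 0, 0, 0, -0.05, -1, -0.0055, -0.0025, 0, 0, 0, 0, -1, -0.0055, -0.003, 0, 0, 0, 0, -1, -0.005, -0.004, 0, 0, 0, 0, -1, -0.005, -0.0045, 0, 0, 0, 0]'

```text
clock: 9.68
tcp_pos: [0.4902, -0.0382, 0.0397]
orientation: [0.0, 0.994, -0.105, 0.002]
wrist_force: [1.7, -1.0, -0.0]
finger_gap: 0.0001
```

```bash
python3 k.py|head -1
```

```text
t 9.68 rail [  1.7 -70.8] z 39.7 rotErr [ 0.02 -0.18  0.32] F [ 1.7 -1.  -0. ] gap 5.876379349679915e-05
```

carry_out --moves '[-1, -0.0045, -0.005, 0, 0, 0, 0, -1, -0.004, -0.006, 0, 0, 0, 0, -1, -0.003, -0.006, 0, 0, 0, 0, -1, -0.002, -0.006, 0, 0, 0, 0, -1, -0.001, -0.004, 0, 0, 0, 0]'

```text
clock: 10.3
tcp_pos: [0.4804, -0.0067, 0.0396]
orientation: [0.001, 0.994, -0.105, 0.001]
wrist_force: [1.8, -9.6, -0.5]
finger_gap: 0.0001
```

```bash
python3 k.py|head -1
```

```text
t 10.3 rail [-14.6 -42.1] z 39.6 rotErr [ 0.08 -0.13  0.34] F [ 1.8 -9.6 -0.5] gap 0.00014858282055384673
```

9.6 N at the expected limit position. I press a little longer, then withdraw straight back and up.

carry_out --moves '[-1, 0, -0.002, 0, 0, 0, 0, -1, 0, -0.002, 0, 0, 0, 0, -1, 0, -0.001, 0, 0, 0, 0, -1, 0.001, 0.01, 0, 0, 0, 0, -1, 0.003, 0.02, 0, 0, 0, 0]'

```text
clock: 10.92
tcp_pos: [0.4773, -0.0365, 0.0399]
orientation: [0.007, 0.994, -0.105, -0.001]
wrist_force: [-0.7, -0.2, -0.9]
finger_gap: -0.0001
```

carry_out --moves '[-1, 0.003, 0.02, 0, 0, 0, 0, -1, 0.003, 0.01, -0.02, 0, 0, 0, -1, 0, 0.01, -0.035, 0, 0, 0, -1, 0, 0, -0.03, 0, 0, 0, -1, 0, 0, 0, 0, 0, 0]'

```text
clock: 11.55
tcp_pos: [0.473, -0.0784, 0.1263]
orientation: [0.005, 0.994, -0.106, -0.003]
wrist_force: [0.1, 0.1, -0.3]
finger_gap: 0.0001
```

Run:
```python
from h import *
stat();im=env.read_camera("wrist")[...,::-1];stat()
cv2.imwrite("pics/w4.png",cv2.resize(im,(768,576)))
```

```text
t 11.55 rail [  -6.5 -113.7] z 126.3 rotErr [0.63 0.23 0.18] F [ 0.1  0.1 -0.3] gap 0.00010327808271041642
t 11.6 rail [  -7.4 -113.6] z 125.0 rotErr [0.63 0.36 0.18] F [-0.7 -1.4 -0.5] gap -0.00018529561351799526
```

View pics/w4.png

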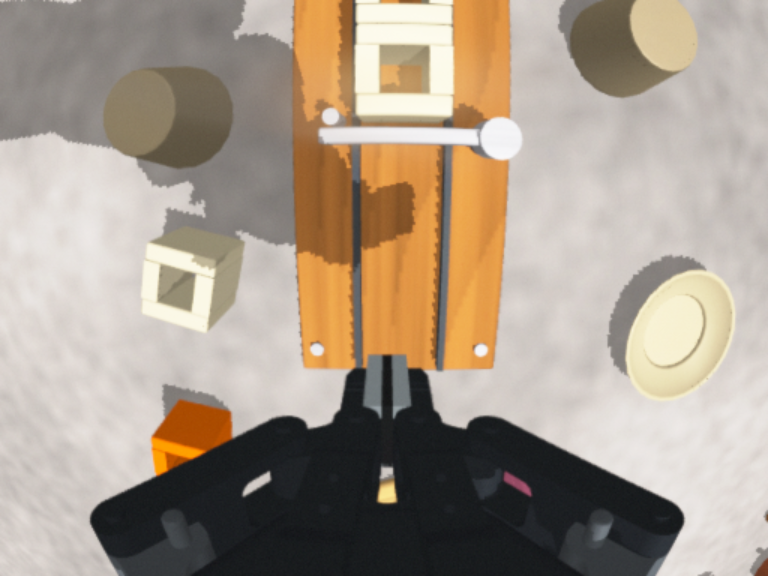

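The keeper stands across the channel against its pin: hub (500,138), tip (322,134), pin (330,117). Post4's rear edge is at about y=120. I'll measure these and check the stop end in the side view.

Run:
```python
from h import *
h=w2r(wray(np.array((500,138))/1.5,.049));t=w2r(wray(np.array((322,134))/1.5,.048));d=t-h
print(h*1e3,t*1e3,"keeper",-np.pi/3-np.arctan2(d[1],d[0])+(2*np.pi if d[1]>0 else 0))
for p in((357,120),(452,122)):print(w2r(wray(np.array(p)/1.5,.062))*1e3)
im=env.read_camera("side")[...,::-1]
cv2.imwrite("pics/s2.png",cv2.resize(im[160:310,160:360],(800,600),interpolation=cv2.INTER_CUBIC))
```

```text
[ 43.92008974 -25.94419468] [-38.44440029 -25.34524507] keeper 2.1016669139632276
[-21.25749028 -20.13848942]
[ 19.3433773  -20.47584442]
```

View pics/s2.png

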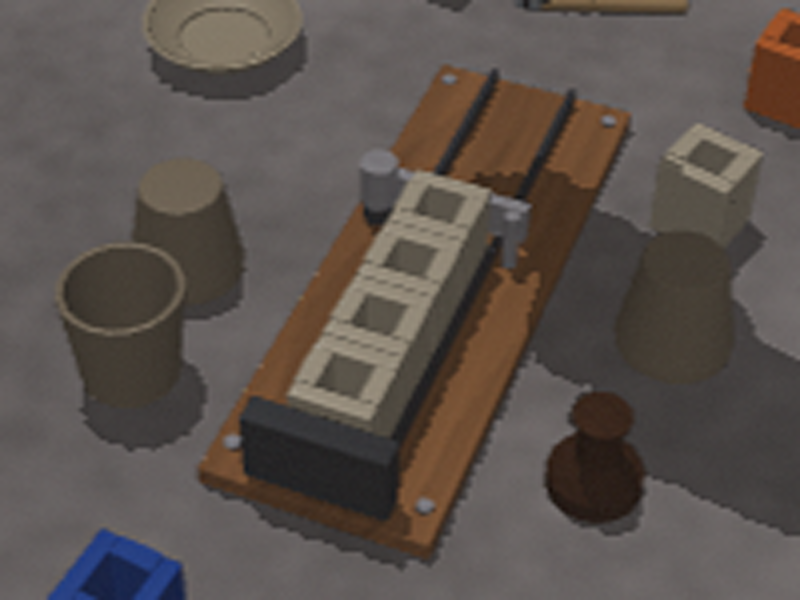

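Run:
```python
from h import *
for p,z in(((290,400),.062),((370,417),.062),((405,178),.062),((490,196),.062),((250,397),.055),((397,444),.055)):print(np.round(w2r(ray("side",np.array(p)/4+160,z))*1e3,1))
print([np.round((pix("side",r2w(x,y,z))-160)*4) for x,y,z in((.021,.15,.062),(-.021,.15,.062),(0.0375,.166,.055),(-.0375,.166,.055))])
```

```text
[ 16.9 153. ]
[-20.8 148.4]
[23.3 -7.4]
[-22.4 -11.4]
[ 37.5 153.1]
[-35.9 152.9]
[array([285., 393.]), array([369., 420.]), array([238., 417.]), array([390., 466.])]
```

Run:
```python
from h import *
stat();print(env.hand_in())
```

```text
t 11.65 rail [  -8.2 -113.4] z 124.1 rotErr [0.62 0.47 0.19] F [ 1.2 -0.1 -1.1] gap 2.2442313827297255e-05
the job is handed in; nothing more can be done
None
```

I pushed the four posts home against the end stop as one train, then swung the keeper across the channel behind them and backed clear. I handed the job in at 11.65 s; it reports no verdict.

- **Row at the stop:** the push force rose to 10 N with no further travel. After the push, the wrist camera put the rear post's back face 18 mm behind the rail's origin, exactly the home position. The side view put the front post's front edge at about 148–153 mm, against the stop face at 150 mm.
- **Keeper:** it met its limit pin at 9.6 N, and I measured its angle at about 2.10 rad, against the 2.094 limit.
- **Other objects:** in the wrist and side pictures I saw nothing disturbed or tipped. I did not measure each bystander's position.
- **Clear of everything:** at hand-in the fingertips were about 11 cm above the table. The force was near zero.

**What disagreed:**
- The top and wrist cameras differed by about 3–5 mm along the rail, partly because I read the first wrist picture while the arm was still moving. I settled it with a second picture taken at rest.
- In the last wrist picture the rear post's back face read 20 mm instead of 18. The arm was still drifting slightly then, so I put it down to measurement noise; 2 mm is still inside the 4 mm limit.

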